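# Set the rod guide's eccentric roller and prove the gap with the slat gauge

## Task

On the scroll-rod guide, first turn the T-handled eccentric roller until its handle lies in line with the fence, so that the gap is just a few millimetres wider than the narrow slat gauge waiting in the lane. Then prove the gap: slide that gauge along the fence, flat on the bed and without lifting it, through the gap until its round nose comes up to the end stop, leave the roller at its setting and let go.

Things in the scene. Friction and masses are not known exactly. Their poses are not given: they have to be found in the camera images.
- guide: Rod guide, fixed: grey bed 150 x 370 mm, top 10 mm above the table. Origin on the table under the eccentric's axis; y along the lane, infeed to end stop; x across it to the fence. Bed x -55 to 95, y -255 to 115 mm. Aluminium fence: face at x 76; end stop: face at y 90; both 28 mm high from the table. A low round knob (top 30 mm) at x -33, y -105 and a stone seal behind it are not used.
- eccentric (a joint): Angle of the steel roller disc, 0 to 3.14 rad, + is counter-clockwise from above; friction 0.25 N m holds it. Radius 32 mm, top 34 mm above the table, centre 14 mm off the axis: towards the fence at 0, towards the end stop at 1.57. Gap to the fence = 44 - 14 cos(angle) mm. Starts at 0.2 to 0.7; at 1.57 the handle is in line with the fence and the gap is 44 mm, right within about 0.3 rad.
- eccentric_grip (a point): Grip point of the eccentric's T-handle, on the turning axis, 60 mm above the table. The handle is an upright dark steel bar 50 mm long, 14 mm thick, 40 to 76 mm above the table, centred on the axis; at angle 0 its length lies along the guide's x (square to the fence), and it turns with the roller.
- gauge: Narrow wooden slat, loose, 40 wide, 160 long, 12 mm thick, in the lane. Origin: centre of underside; y to the round nose (tip y 80). Upright fin to hold: 16 mm (x) by 34 (y), at y -55, from 12 to 60 mm up. Starts a few degrees askew, off the fence; passes the gap parallel to the fence, centre at guide x 52 to 56; nose on the stop: centre at guide y 10. The 56 mm slat with a round knob is not used.
Things that resemble listed ones, but are neither listed nor needed, are in the scene too. Leave any white or yellow look-alike of the gauge alone.

How it is judged:
By the outcome, as a careful person would: the job done as asked, in the order asked, and still so for the second after the job is handed in, with the robot touching nothing.
It also fails if it takes over 45 s, if anything falls off the work surface, if the arm or the gripper's body presses on something with over 40 N, if the wrist force passes 120 N, or if a joint passes its speed limit or range.

## Robot

A 6-joint arm with a two-finger parallel gripper is mounted at the origin on the work surface. World frame = base frame: x ahead of the robot, y to its left, z up, the work surface at z = 0. Lengths are in mm, angles in rad, forces in N, time in s.
With the tool pointing down it reaches from about 350 to 850 mm from the base axis. Payload 8.1 kg.
Tool frame: the origin (TCP) lies on the centre line of the jaws, within the pads' length; the fingertips stand 17 mm ahead of it and the grasp point (between the pads) lies 2 mm behind it; z points along the fingers, y is the direction in which the jaws open and shut (so a half turn about z gives the same grasp; the last joint's range is limited). The gripper opens to 93 mm and grips with 3 to 60 N. Pads are 15 mm wide; open, the fingers measure 128 mm over their backs; the gripper's body (75 mm by 188 mm) begins 65 mm behind the grasp point.
Start: joints at [1.251, 0.13, 1.488, -0, 1.523, -0.085], TCP at [139.567, 583.546, 235.635] pointing down, gripper open.
Joint ranges: [-2.96, 2.96], [-0.89, 2.26], [0.02, 2.5], [-1.34, 4.48], [0, 2.73], [-2.66, 2.66]. Speed limits (rad/s): [2.39, 2.39, 2.79, 3.14, 3.14, 3.14].

## Interface

Orientations are given as a unit quaternion [w, x, y, z].
In Python, from station import read_state, snapshot, camera_params, hand_in, recognise, regions_of, place_of gives the robot as it stands. The module is installed in compiled form; this text tells all that it offers.
- The arm moves only by the tool carry_out, never from a script. Its argument "targets" is a list that holds one entry, the list of rows, each a list of 5 numbers: the closure, from 0 (fully open) to 1 (shut), then the shift along the tool's x, y, z in cm, then the turn about the tool's z in degrees. A call has 1 to 8 rows; each row shifts and turns the commanded pose from where the row before left it, along the tool's axes as they then stand; what a row does not reach is not made up. A row lasts 1/8 s, in which the tool goes at most 62.5 mm and 10.7 degrees, less where a joint would pass 70% of its speed; a pose out of reach is approached as far as the arm can. A call with a gripper value outside its range is refused whole. The fingers move at their own pace and stop on an object; "force" is the grip in N (left out, the last holds). Time passes only in rows, so rows that do not move let the fingers close. It gives the time, the measured TCP pose, the force and the opening at its end, in the units of the state.
- read_state(): the state, without advancing time (a new reading comes with each control period).
- snapshot(name): name is "scene" or "top" or "wrist"; returns (picture, depth): 400x640x3 uint8, red, green, blue; 400x640 float32, mm along the optical axis (not along the pixel's ray), 0 where there is no reading.
- camera_params(name): a dict with "fovy" (degrees; the focal length in pixels is half the picture's height over the tangent of half this angle, whatever the lens; pixels are square), "cx", "cy" (the principal point, pixels), "extrinsics" (4x4, takes a point from camera to world coordinates). Camera axes: x right, y up, looking along -z (the intrinsics and any distortion apply to the point x, -y, -z); pixel columns grow to the right and rows downward; lengths in mm; the calibration is good to about 2 mm. A picture is of the moment at which its call begins: read the wrist's pose just before it. camera_params takes no time and is no camera call; for the wrist camera it gives the pose at the moment of the call.
- hand_in(): hands the job in, once; it reports no verdict.
Trained networks look in the newest picture that a camera, given by its name, has taken for a name from the list of things; names that differ only in an ending like _2 or _b are one class to them, and where a whole thing is asked for, a point or a joint stands for the part that bears it (a point fixed in the world has none). Each returns a list of dicts, best first, with "p" (0 to 1); they miss things now and then, are a little off and sometimes report something else, mostly with a low value. They report only what shows in the picture. A call takes as long as a camera call. They do not tell look-alikes from the thing itself.
- recognise(camera, label): "box" ([left, top, right, bottom] in pixels, round what is visible of it).
- regions_of(camera, label): "mask" (400x640 bool, what is visible of it) and "box" ([left, top, right, bottom] in pixels, round what is visible of it).
- place_of(camera, label): "at" ([column, row] in pixels: a listed point, or the origin of a listed thing).
The state is a dict: "time_s": time; "joint_pos": joint angles; "joint_vel": joint speeds; "effort": joint torques, N m; "ee_pos": TCP position; "tool_rot": TCP orientation; "contact_force": force on the tool from outside, world axes, zero at the start; "wrist_torque": the same for the moment, N m; "gripper_width": finger opening in mm.
Only numpy, scipy, OpenCV 4.12 (cv2) and the standard library are available. Lean on these libraries where they do the work, as an engineer would, in place of code of your own. Each camera call takes 0.05 s, during which the arm holds its last target. There are 200 camera calls.

## Working session

There is one attempt and no reset: what is moved stays moved. The work goes in short steps, Python scripts to look and compute and a tool call to move; the robot and the scene stay as the last step left them, time stands still between calls to the robot, and variables do not carry over. Pictures are saved under pics/ and viewed, about 8 in all and at most 12, crops included, and the job is handed in when it is done.

Besides the shell and the picture viewer there is one more tool, called as name(argument=value, ...), one argument or row to a line, values as JSON. carry_out: Moves the arm, as the interface text tells. Its arguments: {"type":"object","properties":{"targets":{"type":"array"},"force":{"type":"number"}},"required":["targets"]}

```bash
mkdir -p pics
cat > h.py <<'E'
import numpy as np, cv2
from station import *
def px2w(cam,P,u,v,z=None,depth=None):
    f=200/np.tan(np.radians(P["fovy"])/2); E=np.array(P["extrinsics"])
    d=np.array([(u-P["cx"])/f,-(v-P["cy"])/f,-1.0]); dw=E[:3,:3]@d; o=E[:3,3]
    if depth is not None: return o+dw*depth
    return o+dw*((z-o[2])/dw[2])
def w2px(P,p):
    f=200/np.tan(np.radians(P["fovy"])/2); E=np.array(P["extrinsics"])
    c=E[:3,:3].T@(np.array(p)-E[:3,3]); return P["cx"]+f*c[0]/-c[2],P["cy"]-f*c[1]/-c[2]
E
python3 - <<'E'
from h import *
s=read_state(); print(s)
for c in ["top","scene"]:
    P=camera_params(c); print(c,P)
    im,d=snapshot(c); cv2.imwrite(f"pics/{c}0.png",im[:,:,::-1]); np.save(f"{c}0.npy",d)
    for l in ["guide","eccentric","eccentric_grip","gauge"]:
        for r in place_of(c,l)[:3]: print(c,l,round(r["p"],2),np.round(r["at"]))
E
```

```text
{'time_s': 0.0, 'joint_pos': array([ 1.25057580e+00,  1.31154270e-01,  1.48925269e+00, -1.30663621e-05,
        1.52299250e+00, -8.53897511e-02]), 'joint_vel': array([-0.00099164, -0.00086803,  0.0010624 ,  0.00169384, -0.00117837,
        0.00049588]), 'effort': array([-8.24915478e-04, -5.59835923e+01, -4.91763854e+01,  7.69017823e-02,
        3.45958758e-02, -1.41671530e-04]), 'ee_pos': array([139.4175922 , 583.03621293, 234.60613695]), 'tool_rot': array([-1.75569670e-04,  1.17145419e-01,  9.93114361e-01, -8.86202250e-04]), 'contact_force': array([0.35389017, 0.35948929, 0.65497375]), 'wrist_torque': array([ 0.02483848, -0.055696  ,  0.02646119]), 'gripper_width': 93.01707282505981}
top {'fovy': 45.76942858108037, 'cx': 316.1383265533742, 'cy': 208.20012663049178, 'extrinsics': array([[ 1.57983476e-03,  9.97728103e-01, -6.73508491e-02,
         3.84689745e+02],
       [-9.99998054e-01,  1.49664691e-03, -1.28558153e-03,
         2.63825602e+01],
       [-1.18186038e-03,  6.73527490e-02,  9.97728525e-01,
         9.83350300e+02],
       [ 0.00000000e+00,  0.00000000e+00,  0.00000000e+00,
         1.00000000e+00]])}
top guide 0.74 [294. 184.]Traceback (most recent call last):
  File "<stdin>", line 7, in <module>
ValueError: it knows: eccentric_grip, gauge, guide
```

Run:
```python
from h import *
for c in ["top","scene"]:
    P=camera_params(c)
    im,d=snapshot(c); cv2.imwrite(f"pics/{c}1.png",im[:,:,::-1]); np.save(f"{c}0.npy",d)
    for l,z in [("guide",10),("eccentric_grip",60),("gauge",10)]:
        for r in place_of(c,l)[:3]:
            print(c,l,round(r["p"],2),np.round(r["at"]),np.round(px2w(c,P,*r["at"],z=z)))
```

```text
top guide 0.86 [288. 184.] [501.  86.  10.]
top guide 0.3 [290. 179.] [511.  83.  10.]
top eccentric_grip 0.86 [290. 178.] [506.  80.  60.]
top gauge 0.93 [244. 283.] [297. 173.  10.]
top gauge 0.85 [363. 151.] [569. -69.  10.]
top gauge 0.82 [405. 279.] [ 305. -154.   10.]
scene guide 0.63 [347. 237.] [509.  89.  10.]
scene eccentric_grip 0.88 [345. 211.] [495.  83.  60.]
scene gauge 0.74 [382. 188.] [326. 167.  10.]
scene gauge 0.66 [261. 254.] [573. -64.  10.]
scene gauge 0.56 [239. 177.] [ 314. -156.   10.]
```

View pics/top1.png

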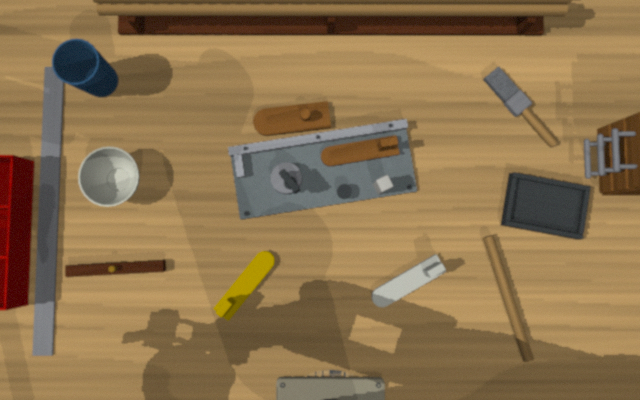

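View pics/scene1.png

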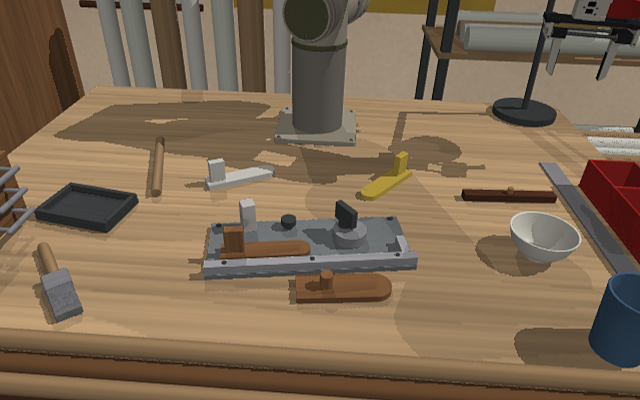

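The top view shows the guide with its fence on the far side and the end stop to the left at (238,162). The handle is near (290,178). The wooden gauge lies in the lane around (360,151), with its fin at (388,144). The scene view agrees. I'm moving over the guide now.

carry_out(
  targets=[
    [[0,-3.9,-3.4,0,0],[0,-3.9,-3.4,0,0],[0,-3.9,-3.4,0,0],[0,-3.9,-3.4,0,0],[0,-3.9,-3.4,0,0],[0,-3.9,-3.4,0,0],[0,-3.9,-3.4,0,0],[0,-3.9,-3.4,0,0]],
  ],
)

```text
time_s: 1.5
ee_pos: [380.5, 245.0, 236.0]
tool_rot: [0.0, 0.117, 0.993, 0.0]
contact_force: [0.5, 0.3, -0.0]
gripper_width: 93.2
```

carry_out(
  targets=[
    [[0,-3.9,-3.4,0,0],[0,-3.9,-3.4,0,0],[0,-3.9,-3.4,0,0],[0,-3.9,-3.4,0,0],[0,0,0,0,10],[0,0,0,0,10],[0,0,0,0,10],[0,0,0,0,10]],
  ],
)

```text
time_s: 2.5
ee_pos: [499.8, 77.8, 235.7]
tool_rot: [0.0, 0.452, 0.892, 0.0]
contact_force: [-0.2, -0.4, -0.9]
gripper_width: 93.1
```

carry_out(
  targets=[
    [[0,0,0,0,10],[0,0,0,0,10],[0,0,0,0,10],[0,0,0,0,10],[0,0,0,0,10],[0,0,0,0,10],[0,0,0,0,0],[0,0,0,0,0]],
  ],
)

```text
time_s: 3.5
ee_pos: [499.8, 77.9, 235.7]
tool_rot: [0.0, 0.835, 0.55, 0.0]
contact_force: [-0.3, -0.6, -0.4]
gripper_width: 93.0
```

Run:
```python
from h import *
s=read_state(); print(s["time_s"],s["ee_pos"],s["tool_rot"],s["joint_pos"])
c="wrist";P=camera_params(c); print(np.round(P["extrinsics"],3),P["fovy"],P["cx"],P["cy"])
im,d=snapshot(c); cv2.imwrite("pics/w1.png",im[:,:,::-1]); np.save("w1.npy",d); np.save("w1E.npy",P["extrinsics"])
for l,z in [("guide",10),("eccentric_grip",60),("gauge",10)]:
    for r in place_of(c,l)[:3]:
        print(c,l,round(r["p"],2),np.round(r["at"]),np.round(px2w(c,P,*r["at"],z=z)))
```

```text
3.5 [499.81821007  77.86044858 235.68604715] [2.69859085e-05 8.34969896e-01 5.50295620e-01 3.91688534e-05] [ 5.31503831e-02 -1.26560090e-01  1.74539793e+00 -7.01406563e-06
  1.52265994e+00  4.58510554e-01]
[[ 9.19000e-01  3.77000e-01  1.15000e-01  5.31525e+02]
 [-3.94000e-01  8.80000e-01  2.66000e-01  1.50792e+02]
 [-1.00000e-03 -2.90000e-01  9.57000e-01  3.86103e+02]
 [ 0.00000e+00  0.00000e+00  0.00000e+00  1.00000e+00]] 63.16615243512039 313.57241736789786 201.35297062921262
wrist guide 0.97 [314. 169.] [502.  83.  10.]
wrist eccentric_grip 0.95 [312. 180.] [500.  83.  60.]
wrist gauge 0.92 [126. 170.] [298. 168.  10.]
wrist gauge 0.87 [247. 369.] [ 300. -147.   10.]
wrist gauge 0.85 [407. 250.] [569. -60.  10.]
```

View pics/w1.png

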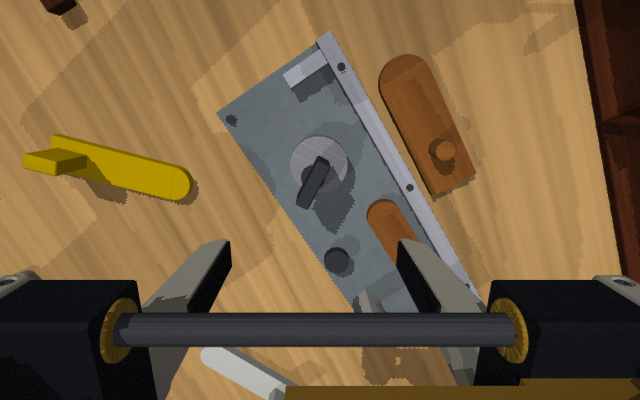

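The wrist view shows the roller and handle at about (313,182) and the fence running diagonally from (325,40) to (470,285). The gauge nose is at (385,205), partly behind a finger. I'll get the angles from depth.

```bash
cat >> h.py <<'E'
def cloud(P,d):
    f=200/np.tan(np.radians(P["fovy"])/2); E=np.array(P["extrinsics"])
    v,u=np.mgrid[0:400,0:640]
    c=np.stack([(u-P["cx"])/f*d,-(v-P["cy"])/f*d,-d],-1)
    w=c@E[:3,:3].T+E[:3,3]; w[d<=0]=np.nan; return w
E
python3 - <<'E'
from h import *
def pca(p):
    m=p.mean(0); q=p-m; _,V=np.linalg.eigh(q.T@q); a=np.degrees(np.arctan2(V[1,-1],V[0,-1])); e=q@V
    return m.round(1),round(a,1),np.ptp(e,axis=0).round(1),len(p)
O=np.array([501,84])
for c,f in [("wrist","w1"),("top","top0")]:
    P=camera_params(c); w=cloud(P,np.load(f+".npy"))
    r=np.hypot(w[...,0]-O[0],w[...,1]-O[1])
    m=(r<40)&(w[...,2]>66)&(w[...,2]<84); print(c,"handle",pca(w[m][:,:2]),np.median(w[m][:,2]))
    m=(r<60)&(w[...,2]>29)&(w[...,2]<38); print("disc z",pca(w[m][:,:2]),np.median(w[m][:,2]))
    a=np.radians(9); R=np.array([[np.cos(a),np.sin(a)],[-np.sin(a),np.cos(a)]])
    g=(w[...,:2]-O)@R.T
    m=(g[...,0]>72)&(g[...,0]<100)&(g[...,1]>-250)&(g[...,1]<110)&(w[...,2]>23)&(w[...,2]<33)
    print("fence",pca(w[m][:,:2]),pca(g[m]),np.median(w[m][:,2]))
    for y0 in range(-200,100,50):
        k=m&(abs(g[...,1]-y0)<15); 
        if k.sum()>5: print(y0,np.percentile(g[k][:,0],[3,50,97]).round(1))
    m=(g[...,0]>0)&(g[...,0]<74)&(g[...,1]>-255)&(g[...,1]<-60)&(w[...,2]>18)&(w[...,2]<27); print("slat",pca(g[m]),np.median(w[m][:,2]))
    m=(g[...,0]>0)&(g[...,0]<74)&(g[...,1]>-255)&(g[...,1]<-60)&(w[...,2]>60)&(w[...,2]<78); 
    if m.any(): print("fin",pca(g[m]))
    m=(g[...,0]<20)&(g[...,0]>-60)&(g[...,1]>-255)&(g[...,1]<-60)&(w[...,2]>35)&(w[...,2]<130)
    if m.any(): print("seal",pca(g[m]),w[m][:,2].max())
E
```

```text
wrist handle (array([500.2,  81.6]), np.float64(-141.0), array([14.3, 49.5]), 747) 77.21875936326666
disc z (array([513.5,  93.1]), np.float64(133.2), array([61.1, 63.3]), 1931) 35.377923643023564
fence (array([588.2,  62. ]), np.float64(99.4), array([ 19.7, 359.7]), 4845) (array([ 82.7, -35.3]), np.float64(90.4), array([ 19.7, 359.7]), 4845) 29.26048437259152
-200 [78.6 85.6 91.5]
-150 [74.1 82.6 91.1]
-100 [73.9 82.5 91.1]
-50 [73.8 82.4 91.1]
0 [73.8 82.4 91. ]
50 [73.7 82.2 90.9]
slat (array([  42.4, -106.4]), np.float64(86.8), array([ 56.7, 113.1]), 1683) 23.240633431503852
seal (array([ -31. , -175.1]), np.float64(153.9), array([19. , 34.8]), 235) 61.902159317163466
top handle (array([499.4,  79.6]), np.float64(-141.1), array([14.1, 50.4]), 192) 75.96669917732777
disc z (array([512.6,  90.9]), np.float64(133.8), array([62.3, 61.7]), 537) 34.27492920566033
fence (array([593.7,  27.6]), np.float64(99.2), array([ 20., 360.]), 1600) (array([ 82.7, -70.2]), np.float64(90.2), array([ 20., 360.]), 1600) 28.408562177782358
-200 [74.7 82.9 91.8]
-150 [74.5 83.  92. ]
-100 [74.5 82.9 91.6]
-50 [74.2 82.7 91.1]
0 [74.  82.5 91. ]
50 [73.8 82.1 91.3]
slat (array([  41.8, -145.5]), np.float64(88.3), array([ 53.2, 168.4]), 1266) 22.47208726784868
fin (array([  43. , -207.5]), np.float64(90.0), array([16.2, 34.5]), 159)
seal (array([ -36.5, -184. ]), np.float64(93.7), array([29.3, 78.4]), 223) 74.2747032379757
```

carry_out(
  targets=[
    [[0,0,0,0,10],[0,0,0,0,10],[0,0.2,-0.2,0,8],[0.3,0,0,4.5,0],[0.5,0,0,4.5,0],[0.5,0,0,4.5,0],[0.5,0,0,4.0,0],[0.5,0,0,0,0]],
  ],
  force=50,
)

```text
time_s: 4.7
ee_pos: [496.5, 80.5, 57.3]
tool_rot: [-0.001, 0.944, 0.33, -0.004]
contact_force: [-0.1, 0.1, 0.5]
gripper_width: 49.2
```

carry_out(
  targets=[
    [[1,0,0,0,0],[1,0,0,0,0],[1,0,0,0,0],[1,0,0,0,0]],
  ],
)

```text
time_s: 5.2
ee_pos: [500.1, 81.4, 61.8]
tool_rot: [-0.0, 0.944, 0.33, 0.001]
contact_force: [-2.0, 2.8, 6.3]
gripper_width: 13.8
```

carry_out(
  targets=[
    [[1,0,0,0,-8],[1,0,0,0,-9],[1,0,0,0,-9],[1,0,0,0,-9],[1,0,0,0,-9],[1,0,0,0,-9],[1,0,0,0,-8],[1,0,0,0,0]],
  ],
)

```text
time_s: 6.2
ee_pos: [500.2, 81.4, 61.8]
tool_rot: [-0.0, 0.645, 0.764, 0.001]
contact_force: [-2.5, 3.8, 6.4]
gripper_width: 13.8
```

carry_out(
  targets=[
    [[1,0,0,0,0],[0.5,0,0,0,0],[0.5,0,0,0,0],[0.5,0,0,0,0],[0.5,0,0,-4,0],[0.5,0,0,-5,0],[0.5,0,0,-3,0],[0.5,0,0,0,0]],
  ],
)

```text
time_s: 7.2
ee_pos: [501.7, 80.7, 183.8]
tool_rot: [0.002, 0.646, 0.763, 0.002]
contact_force: [0.7, -0.5, -0.4]
gripper_width: 46.6
```

Run:
```python
from h import *
s=read_state(); print(s["time_s"],s["ee_pos"],s["tool_rot"])
def pca(p):
    m=p.mean(0); q=p-m; _,V=np.linalg.eigh(q.T@q); a=np.degrees(np.arctan2(V[1,-1],V[0,-1])); e=q@V
    return m.round(1),round(a,1),np.ptp(e,axis=0).round(1),len(p)
O=np.array([500,80.5]);a=np.radians(9.3); R=np.array([[np.cos(a),np.sin(a)],[-np.sin(a),np.cos(a)]])
for c in ["wrist","top"]:
    P=camera_params(c); im,d=snapshot(c); cv2.imwrite(f"pics/{c}2.png",im[:,:,::-1]); w=cloud(P,d); g=(w[...,:2]-O)@R.T
    r=np.hypot(*np.moveaxis(g,-1,0)); z=w[...,2]
    for n,m in [("handle",(r<40)&(z>66)&(z<84)),("disc",(r<60)&(z>30)&(z<38)),
      ("slat",(g[...,0]>5)&(g[...,0]<72)&(g[...,1]>-255)&(g[...,1]<-50)&(z>17)&(z<26)),
      ("fin",(g[...,0]>5)&(g[...,0]<72)&(g[...,1]>-265)&(g[...,1]<-50)&(z>60)&(z<78))]:
        if m.sum()>10: print(c,n,pca(g[m]),np.median(z[m]))
    print([ (round(q["p"],2),np.round((px2w(c,P,*q["at"],z=10)[:2]-O)@R.T)) for q in place_of(c,"gauge")])
```

```text
7.2 [501.74417653  80.74098102 183.83612769] [0.00212977 0.64584352 0.76346422 0.00199904]
wrist handle (array([-0.4,  1.6]), np.float64(90.4), array([14. , 50.1]), 1008) 77.20257318094298
wrist disc (array([-0.9, 19.1]), np.float64(-178.5), array([61.5, 63.2]), 2656) 35.3657755843698
wrist slat (array([  39. , -133.4]), np.float64(92.8), array([ 40.5, 160.8]), 2106) 23.27786242867981
wrist fin (array([  43.7, -189.9]), np.float64(-172.8), array([12.8, 17. ]), 244) 69.3819430242529
[(0.76, array([-182.,  123.])), (0.73, array([  41., -147.]))]
top slat (array([  42.2, -154.3]), np.float64(88.0), array([ 55.1, 135.6]), 1039) 22.418432806085434
top fin (array([  43.5, -204.5]), np.float64(89.5), array([16.7, 34.2]), 158) 70.38891111453768
[(0.86, array([  46., -158.])), (0.79, array([-234., -200.])), (0.71, array([-184.,  122.]))]
```

View pics/wrist2.png

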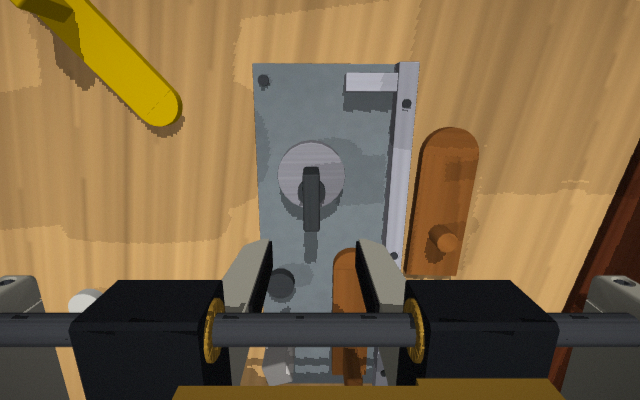

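The handle lies parallel to the fence (90.4° in the guide frame), so the roller is set. The gauge is at about guide (40,-150), nose about 3° towards the roller, with its fin at (43.5,-204). I'm going to the fin next.

carry_out(
  targets=[
    [[0.5,-5.1,1.1,0,0],[0.5,-5.1,1.1,0,0],[0.5,-5.1,1.1,0,0],[0.5,-5.1,1.0,0,-2.6],[0.5,0,0,0,0],[0.5,0,0,0,0]],
  ],
  force=25,
)

```text
time_s: 8.15
ee_pos: [575.0, -113.0, 178.9]
tool_rot: [-0.001, 0.629, 0.778, -0.0]
contact_force: [0.0, -0.5, -0.2]
gripper_width: 46.7
```

Run:
```python
from h import *
s=read_state(); 
O=np.array([500,80.5]);a=np.radians(9.3); R=np.array([[np.cos(a),np.sin(a)],[-np.sin(a),np.cos(a)]])
q=s["tool_rot"]; print(s["time_s"],s["ee_pos"],R@(s["ee_pos"][:2]-O),"tool y in guide",2*np.degrees(np.arctan2(q[2],q[1]))-90-9.3)
c="wrist"; P=camera_params(c); im,d=snapshot(c); cv2.imwrite("pics/wrist3.png",im[:,:,::-1]); w=cloud(P,d); g=(w[...,:2]-O)@R.T; z=w[...,2]
m=(g[...,0]>20)&(g[...,0]<72)&(g[...,1]>-265)&(g[...,1]<-150)&(z>66)&(z<75)
print(m.sum(),[np.percentile(g[m][:,i],[2,50,98]).round(1) for i in (0,1)])
for y0 in range(-140,-85,10):
    k=(abs(g[...,1]-y0)<5)&(z>18)&(z<27)&(g[...,0]<72)&(g[...,0]>0)
    if k.sum()>5: print(y0,np.percentile(g[k][:,0],[2,98]).round(1))
```

```text
8.15 [ 575.0059478  -112.99034654  178.89251279] [  42.751269   -203.06830233] tool y in guide 2.786473455279019
746 [array([36.7, 44.3, 51.9]), array([-220.3, -203.2, -187.9])]
-140 [24.3 62.8]
-130 [24.  62.6]
-120 [24.2 62.7]
-110 [24.2 62.4]
-100 [23.9 62.2]
-90 [24.  62.2]
```

View pics/wrist3.png

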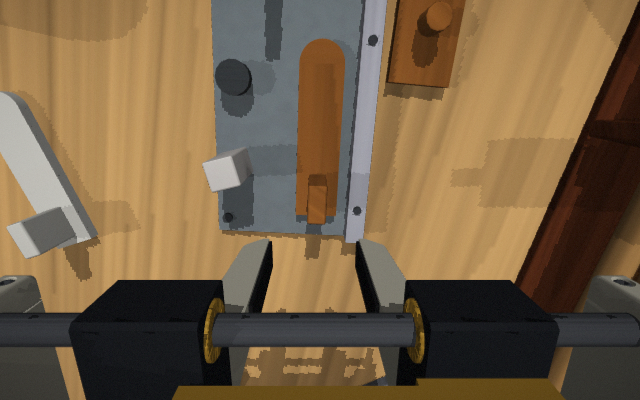

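Run:
```python
from h import *
O=np.array([500,80.5]);a=np.radians(9.3); R=np.array([[np.cos(a),np.sin(a)],[-np.sin(a),np.cos(a)]])
c="wrist"; P=camera_params(c); im,d=snapshot(c); w=cloud(P,d); g=(w[...,:2]-O)@R.T; z=w[...,2]
def edge(lo,hi,zl,zh,ys,pc):
    A=[]
    for y0 in ys:
        k=(abs(g[...,1]-y0)<4)&(z>zl)&(z<zh)&(g[...,0]<hi)&(g[...,0]>lo)
        if k.sum()>8: A.append((y0,np.percentile(g[k][:,0],pc)))
    A=np.array(A); p=np.polyfit(A[:,0],A[:,1],1); return "slope deg %.2f"%np.degrees(np.arctan(p[0])),"x at -150: %.1f"%np.polyval(p,-150),len(A)
print("fence in",edge(72,100,26,33,range(-235,-20,8),4)); print("fence out",edge(72,110,26,33,range(-235,-20,8),96))
print("slat L",edge(5,70,19,27,range(-175,-95,6),4)); print("slat R",edge(5,70,19,27,range(-175,-95,6),96))
k=(z>19)&(z<27)&(g[...,0]<70)&(g[...,0]>5)&(g[...,1]>-160)&(g[...,1]<0); print("nose y",np.percentile(g[k][:,1],99.7))
```

```text
fence in ('slope deg 0.05', 'x at -150: 75.6', 25)
fence out ('slope deg 0.06', 'x at -150: 92.3', 25)
slat L ('slope deg -0.60', 'x at -150: 25.2', 14)
slat R ('slope deg -0.61', 'x at -150: 62.1', 14)
nose y -70.74048677651469
```

carry_out(
  targets=[
    [[0.5,0,0.15,4.0,2.2],[0.5,0,0,4.5,0],[0.5,0,0,4.0,0],[0.5,0,0,0,0],[1,0,0,0,0],[1,0,0,0,0],[1,0,0,0,0],[1,0,0,0,0]],
  ],
  force=25,
)

```text
time_s: 9.25
ee_pos: [578.3, -113.4, 57.0]
tool_rot: [0.001, 0.643, 0.766, 0.0]
contact_force: [-1.6, 1.0, 6.1]
gripper_width: 15.8
```

```bash
cat > st.py <<'E'
from h import *
s=read_state(); 
O=np.array([500,80.5]);a=np.radians(9.3); R=np.array([[np.cos(a),np.sin(a)],[-np.sin(a),np.cos(a)]])
q=s["tool_rot"]; print(s["time_s"],s["ee_pos"],"guide",R@(s["ee_pos"][:2]-O),"tool y in guide",2*np.degrees(np.arctan2(q[2],q[1]))-90-9.3,s["contact_force"],s["wrist_torque"],s["gripper_width"])
E
python3 st.py
```

```text
9.25 [ 578.28876929 -113.35446242   57.02464581] guide [  45.93209764 -203.95814866] tool y in guide 0.6452603725676305 [-1.55354616  1.02537348  6.09815996] [-0.01463646  0.30188957  0.02079287] 15.8150643709013
```

carry_out(
  targets=[
    [[1,0,0.4,0,0.6],[1,0,0.4,0,0],[1,2,0,0,0],[1,0,0,0,0],[1,0,0,0,0]],
  ],
)

```text
time_s: 9.88
ee_pos: [583.0, -90.7, 57.0]
tool_rot: [0.001, 0.647, 0.763, 0.001]
contact_force: [-1.0, 3.1, 7.1]
gripper_width: 15.7
```

```bash
python3 st.py
python3 - <<'E'
from h import *
O=np.array([500,80.5]);a=np.radians(9.3); R=np.array([[np.cos(a),np.sin(a)],[-np.sin(a),np.cos(a)]])
c="wrist"; P=camera_params(c); im,d=snapshot(c); w=cloud(P,d); g=(w[...,:2]-O)@R.T; z=w[...,2]
cv2.imwrite("pics/wrist4.png",im[:,:,::-1])
def edge(lo,hi,zl,zh,ys,pc):
    A=[]
    for y0 in ys:
        k=(abs(g[...,1]-y0)<4)&(z>zl)&(z<zh)&(g[...,0]<hi)&(g[...,0]>lo)
        if k.sum()>8: A.append((y0,np.percentile(g[k][:,0],pc)))
    if len(A)<3: return A
    A=np.array(A); p=np.polyfit(A[:,0],A[:,1],1); return "slope deg %.2f"%np.degrees(np.arctan(p[0])),"x at -100: %.1f"%np.polyval(p,-100),len(A),A[:,0].min()
print("fence in",edge(75,100,26,33,range(-235,60,8),4)); print("fence out",edge(75,110,26,33,range(-235,60,8),96))
ys=range(-175,-80,6)
print("slat L",edge(5,75,19,26,ys,1)); print("slat R",edge(5,75,19,26,ys,99))
k=(z>19)&(z<26)&(g[...,0]<72)&(g[...,0]>36)&(g[...,1]>-160)&(g[...,1]<0); print("nose y",np.percentile(g[k][:,1],99.7))
m=(np.hypot(g[...,0],g[...,1])<60)&(z>32)&(z<38); print("disc",g[m].min(0),g[m].max(0))
E
```

```text
9.875 [582.97041301 -90.72161608  57.02400751] guide [  54.20975895 -182.37936638] tool y in guide 0.07503539631751366 [-0.96904078  3.12201624  7.05391862] [ 0.44658622  0.21615922 -0.06443227] 15.739058533333933
fence in ('slope deg -2.25', 'x at -100: 75.8', 19, np.float64(-203.0))
fence out ('slope deg -0.05', 'x at -100: 92.6', 19, np.float64(-203.0))
slat L ('slope deg -0.19', 'x at -100: 33.8', 16, np.float64(-175.0))
slat R ('slope deg -0.25', 'x at -100: 72.9', 16, np.float64(-175.0))
nose y -53.6673565657515Traceback (most recent call last):
  File "<stdin>", line 16, in <module>
    return umr_minimum(a, axis, None, out, keepdims, initial, where)
ValueError: zero-size array to reduction operation minimum which has no identity
```

View pics/wrist4.png

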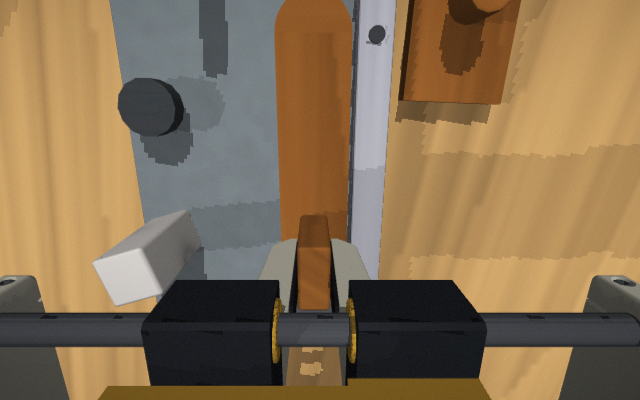

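carry_out(
  targets=[
    [[1,0.8,0,0,0.2],[1,1.4,0,0,0],[1,1.4,0,0,0],[1,1.4,0,0,0],[1,1.4,0,0,0],[1,1.4,0,0,0],[1,1.4,0,0,0],[1,0.8,0,0,0]],
  ],
)

```text
time_s: 10.92
ee_pos: [567.1, 7.1, 57.0]
tool_rot: [0.001, 0.648, 0.761, 0.0]
contact_force: [0.4, -4.5, 6.7]
gripper_width: 15.5
```

carry_out(
  targets=[
    [[1,0.8,0,0,0],[1,0.6,0,0,0],[1,0.4,0,0,0],[1,0.3,0,0,0],[1,0.2,0,0,0],[1,0,0,0,0]],
  ],
)

```text
time_s: 11.68
ee_pos: [563.5, 29.5, 57.0]
tool_rot: [0.001, 0.648, 0.761, 0.001]
contact_force: [0.5, -3.1, 6.7]
gripper_width: 16.0
```

```bash
python3 st.py
python3 - <<'E'
from h import *
c="wrist"; im,d=snapshot(c); cv2.imwrite("pics/wrist5.png",im[:,:,::-1])
E
```

```text
11.675 [563.50788959  29.48799338  57.03987285] guide [ 54.42938869 -60.60460796] tool y in guide -0.14605466091218844 [ 0.47608346 -3.05790196  6.72272203] [-0.51709057  0.09641357  0.08565677] 15.988648593290566
```

View pics/wrist5.png

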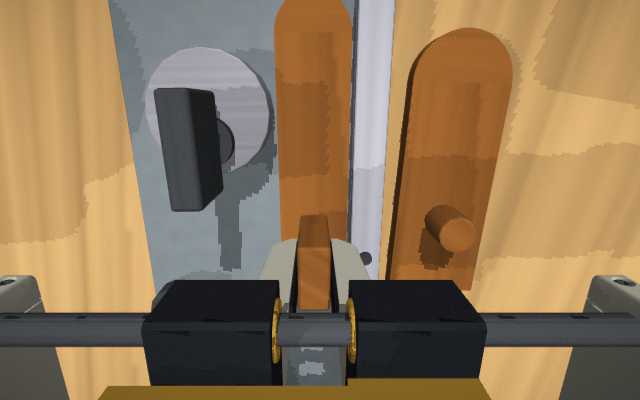

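The slat is passing between the roller and the fence, and the handle is still in line. I'll creep the rest of the way to the stop.

carry_out(
  targets=[
    [[1,0.2,0,0,0],[1,0.2,0,0,0],[1,0.2,0,0,0],[1,0.2,0,0,0],[1,0.2,0,0,0],[1,0.2,0,0,0],[1,0,0,0,0]],
  ],
)

```text
time_s: 12.6
ee_pos: [561.6, 41.3, 57.0]
tool_rot: [0.001, 0.648, 0.761, 0.001]
contact_force: [0.1, -3.0, 6.8]
gripper_width: 16.3
```

carry_out(
  targets=[
    [[1,0.1,0,0,0],[1,0.1,0,0,0],[1,0,0,0,0]],
  ],
)

```text
time_s: 12.98
ee_pos: [561.3, 43.1, 57.0]
tool_rot: [0.001, 0.648, 0.761, 0.0]
contact_force: [1.0, -4.5, 6.7]
gripper_width: 15.9
```

```bash
python3 st.py
```

```text
12.975 [561.2733071   43.08484726  57.01108222] guide [ 54.42148173 -46.82535792] tool y in guide -0.1530460290678839 [ 1.04845805 -4.51027089  6.6825127 ] [-0.68657291  0.06824415  0.05431859] 15.892856638449567
```

carry_out(
  targets=[
    [[1,0.1,0,0,0],[1,0,0,0,0]],
  ],
)

```text
time_s: 13.22
ee_pos: [561.1, 44.1, 57.0]
tool_rot: [0.001, 0.648, 0.761, 0.0]
contact_force: [-0.1, -3.5, 7.3]
gripper_width: 16.0
```

carry_out(
  targets=[
    [[1,0.1,0,0,0],[1,0,0,0,0]],
  ],
)

```text
time_s: 13.48
ee_pos: [560.9, 45.0, 57.0]
tool_rot: [0.001, 0.648, 0.761, 0.0]
contact_force: [0.1, -3.8, 6.6]
gripper_width: 16.1
```

carry_out(
  targets=[
    [[1,0.1,0,0,0],[1,0,0,0,0]],
  ],
)

```text
time_s: 13.72
ee_pos: [560.9, 45.5, 57.0]
tool_rot: [0.002, 0.649, 0.761, 0.0]
contact_force: [1.8, -7.3, 6.7]
gripper_width: 15.7
```

carry_out(
  targets=[
    [[1,0.1,0,0,0],[1,0,0,0,0]],
  ],
)

```text
time_s: 13.98
ee_pos: [560.9, 45.6, 57.1]
tool_rot: [0.002, 0.649, 0.761, -0.0]
contact_force: [1.3, -9.8, 6.8]
gripper_width: 15.6
```

carry_out(
  targets=[
    [[1,-0.1,0,0,0],[0.5,0,0,0,0],[0.5,0,0,0,0],[0.5,0,0,0,0],[0.5,0,0,-3,0],[0.5,0,0,-5,0],[0.5,0,0,-5,0],[0.5,0,0,0,0]],
  ],
)

```text
time_s: 14.98
ee_pos: [562.8, 46.5, 191.1]
tool_rot: [0.003, 0.648, 0.761, 0.003]
contact_force: [0.2, -0.3, 0.3]
gripper_width: 46.4
```

carry_out(
  targets=[
    [[0.5,-4,0,0,0],[0.5,-4,0,0,0],[0.5,0,0,0,0],[0.5,0,0,0,0]],
  ],
)

```text
time_s: 15.48
ee_pos: [571.9, -32.3, 184.4]
tool_rot: [-0.001, 0.649, 0.761, -0.0]
contact_force: [-0.0, 0.3, -0.3]
gripper_width: 46.3
```

```bash
python3 st.py
python3 - <<'E'
from h import *
O=np.array([500,80.5]);a=np.radians(9.3); R=np.array([[np.cos(a),np.sin(a)],[-np.sin(a),np.cos(a)]])
c="wrist"; P=camera_params(c); im,d=snapshot(c); cv2.imwrite("pics/wrist6.png",im[:,:,::-1]); w=cloud(P,d); g=(w[...,:2]-O)@R.T; z=w[...,2]
X,Y=g[...,0],g[...,1]
m=(X>36)&(X<72)&(Y>-150)&(Y<110)&(z>19)&(z<26); print("slat y max",np.percentile(Y[m],99.7), "x",np.percentile(X[m&(Y<50)&(Y>-20)],[2,98]))
m=(X>40)&(X<70)&(Y>70)&(Y<125)&(z>26)&(z<33); print("stop y",np.percentile(Y[m],[2,98]))
m=(X>45)&(X<65)&(Y>-90)&(Y<-20)&(z>66)&(z<75); print("fin",g[m].mean(0))
m=(np.hypot(X,Y)<40)&(z>66)&(z<84); p=g[m]-g[m].mean(0); V=np.linalg.eigh(p.T@p)[1][:,-1]; print("handle deg",np.degrees(np.arctan2(V[1],V[0])),g[m].mean(0))
E
```

```text
15.475 [571.87401289 -32.29906697 184.44693621] guide [  52.70052024 -122.93151916] tool y in guide -0.18493199496090895 [-0.00483465  0.26179622 -0.25254243] [-0.07320664  0.05914148 -0.01247443] 46.30667818986304
slat y max 40.16444120116984 x [36.64204734 71.24957921]Traceback (most recent call last):
  File "<stdin>", line 6, in <module>
    return _quantile_unchecked(
        a, q, axis, out, overwrite_input, method, keepdims, weights)
    return _ureduce(a,
                    func=_quantile_ureduce_func,
    ...<5 lines>...
                    overwrite_input=overwrite_input,
                    method=method)
    r = func(a, **kwargs)
    result = _quantile(arr,
                       quantiles=q,
    ...<2 lines>...
                       out=out,
                       weights=wgt)
    slices_having_nans = np.isnan(arr[-1, ...])
                                  ~~~^^^^^^^^^
IndexError: index -1 is out of bounds for axis 0 with size 0
```

View pics/wrist6.png

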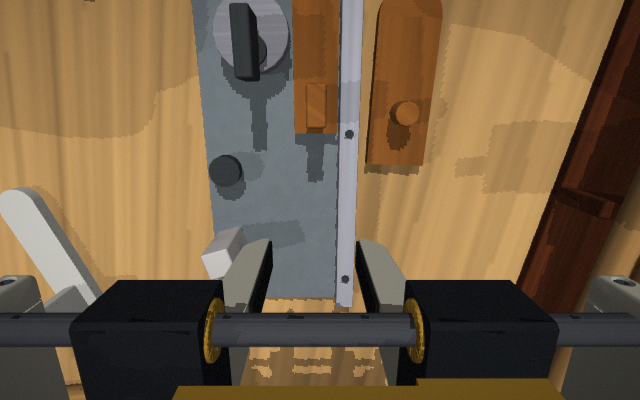

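Backing away moved the stop out of view. I'll shift forward so the camera sees it and check there.

carry_out(
  targets=[
    [[0.5,4,0,-1,0],[0.5,4,0,-1,0],[0.5,3,0,0,0],[0.5,0,0,0,0],[0.5,0,0,0,0]],
  ],
)

```text
time_s: 16.15
ee_pos: [554.8, 76.2, 205.4]
tool_rot: [-0.0, 0.648, 0.762, -0.0]
contact_force: [-0.4, 0.0, -0.1]
gripper_width: 46.4
```

```bash
python3 st.py
python3 - <<'E'
from h import *
O=np.array([500,80.5]);a=np.radians(9.3); R=np.array([[np.cos(a),np.sin(a)],[-np.sin(a),np.cos(a)]])
c="wrist"; P=camera_params(c); im,d=snapshot(c); cv2.imwrite("pics/wrist7.png",im[:,:,::-1]); w=cloud(P,d); g=(w[...,:2]-O)@R.T; z=w[...,2]
X,Y=g[...,0],g[...,1]
def pr(n,v,q):
    print(n,len(v),np.percentile(v,q).round(1) if len(v) else None)
m=(X>36)&(X<72)&(Y>-150)&(Y<110)&(z>19)&(z<26); pr("slat y",Y[m],[1,99.7]); pr("x",X[m&(Y<50)&(Y>-20)],[2,98])
m=(X>40)&(X<70)&(Y>70)&(Y<125)&(z>26)&(z<33); pr("stop y",Y[m],[2,98])
m=(X>45)&(X<65)&(Y>-90)&(Y<-20)&(z>66)&(z<75); pr("fin y",Y[m],[2,50,98])
m=(np.hypot(X,Y)<40)&(z>66)&(z<84); p=g[m]-g[m].mean(0); V=np.linalg.eigh(p.T@p)[1][:,-1]; print("handle deg",np.degrees(np.arctan2(V[1],V[0])),g[m].mean(0))
E
```

```text
16.15 [554.76946335  76.18956384 205.35131806] guide [ 53.35297504 -13.10473312] tool y in guide -0.07543819142985697 [-0.40849799  0.04283039 -0.0790342 ] [-0.08994162  0.03180801 -0.02503372] 46.39682807087969
slat y 4746 [-67.3  89.7]
x 2388 [36.7 71.2]
stop y 579 [ 90.  104.7]
fin y 584 [-60.6 -43.6 -28.4]
handle deg 90.92434007360515 [0.4361919  1.38493456]
```

View pics/wrist7.png

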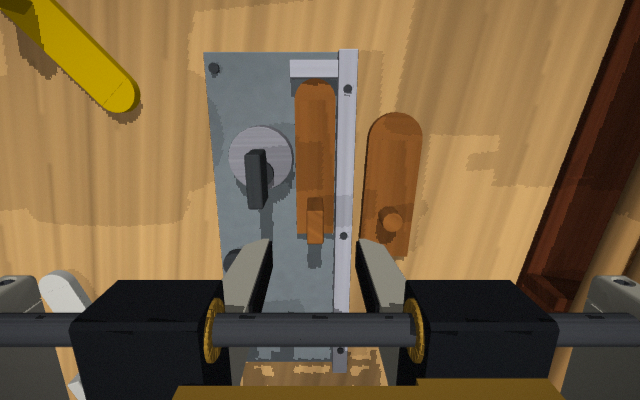

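The gauge nose at (315,82) is at the stop: nose y is 89.7 and the stop face is at 90.0. The handle at (256,180) is still in line with the fence, so I'm handing in.

```bash
python3 -c "from station import *; print(hand_in())"
```

```text
the job is handed in; nothing more can be done
None
```

The job is done and handed in, at about 16 s on the robot's clock.

- **Roller:** I turned the T-handle about 60° counter-clockwise until it lay in line with the fence. The last check read 90.9° (about 1.59 rad), so the gap is about 44 mm, and sliding the gauge through did not move it.
- **Gauge:** I held it by its fin, straightened it, and slid it along the fence without lifting it. The wrist force rose to about 10 N when it met the stop. I then let go and drew clear.
- **Last checks:** The nose measured y 89.7 mm and the stop face 90.0 mm. In the last picture the nose is at the stop, and the gripper touches nothing.
- **What disagreed:** An early estimate of the gauge's askew angle was 2.8°, but a closer line fit gave 0.6°, which I used. One check after letting go failed because the stop was out of view, so I moved the camera and repeated it.

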